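Snap the pivot clip onto the microscope arm's joint

ROBOT

A 7-joint arm with a two-finger parallel gripper is mounted at the origin on the work surface. World frame = base frame: x ahead of the robot, y to its left, z up, the work surface at z = 0. Lengths are in m, angles in rad, forces in N, time in s.
With the tool pointing down it reaches from about 0.425 to 0.825 m from the base axis. Payload 3.6 kg.
Tool frame: the origin (TCP) lies where the fingers leave the gripper's body, on its centre line; the fingertips stand 73 mm ahead of it and the grasp point (between the pads) lies 54 mm ahead of it; x points along the fingers, y is the direction in which the jaws open and shut, and the axes are right-handed (so a half turn about x gives the same grasp; the last joint's range is limited). The gripper opens to 85 mm and grips with 20 to 120 N. Pads are 22 mm wide; open, the fingers measure 114 mm over their backs; the gripper's body (76 mm by 85 mm) begins 54 mm behind the grasp point. The pads swing forward as they close: fully open they stand 13 mm farther back than shut.
Start: joints at [1.107, 0.615, -0.013, 1.423, 0.008, 1.103, -0.04], TCP at [0.275, -0.589, 0.304] pointing down, gripper open.
Joint ranges: [-3.12, 3.12], [-0.3, 2.06], [-1.34, 1.32], [0.26, 2.42], [-1.36, 4.5], [0.01, 1.98], [-2.84, 2.84]. Speed limits (rad/s): [2.79, 2.79, 3.14, 3.14, 3.14, 3.14, 3.14].

INTERFACE

Orientations are given as a unit quaternion [x, y, z, w].
In Python, from station import arm, snapshot, camera_info, ticket gives the robot as it stands. Calls block until the motion is done:
- arm.movep(position, orientation): joint-space move of the TCP to a pose.
- arm.line_to(position, velocity=0.15, ori=None): straight line of the TCP; ori=None keeps the orientation; velocity is the mean speed in m/s.
- arm.move_j(angles): joint-space move.
- arm.move_gripper(opening, effort=None): opening from 0.0 (shut) to 1.0 (fully open); effort is the grip in N (None keeps the last); returns when the fingers have stopped.
- arm.pause(seconds).
- arm.ik(position, orientation): joint angles nearest the present ones, or None.
- snapshot(name): name is "scene" or "side" or "wrist"; returns the picture (384x512x3 uint8, blue, green, red); there is no depth.
- camera_info(name): a dict with "fx", "fy", "cx", "cy" (pixels), "dist_coeffs" ([k1, k2, p1, p2, k3] as OpenCV has them; the pictures are not rectified), "R" (3x3) and "t" (3): a world point X has camera coordinates R X + t; the wrist camera has in their place "T_tool_cam" (4x4, takes a point from camera to tool coordinates, whose origin is the TCP and whose axes are the tool frame's). Camera axes: x right, y down, z forward; pixel columns grow to the right and rows downward; lengths in m; the calibration is good to about 2 mm. A picture is of the moment at which its call begins: read the wrist's pose just before it. camera_info takes no time and is no camera call.
A pose or a line that the arm cannot do raises arm.MotionError and nothing moves.
- ticket.finish_job(): hands the job in, once; it reports no verdict.
Readings, each from a call of its own:
- arm.read_time(): time.
- arm.read_joint_positions(): joint angles.
- arm.read_dq(): joint speeds.
- arm.read_effort(): joint torques, N m.
- arm.read_tool_pos(): TCP position.
- arm.read_eef_rot(): TCP orientation.
- arm.read_ft_force(): force on the tool from outside, world axes, zero at the start.
- arm.read_wrist_torque(): the same for the moment, N m.
- arm.read_opening(): opening from 0.0 (shut) to 1.0 (fully open).
Only numpy, scipy, OpenCV 4.12 (cv2) and the standard library are available. Lean on these libraries where they do the work, as an engineer would, in place of code of your own. Each camera call takes 0.05 s, during which the arm holds its last target. There are 200 camera calls.

TASK

The joint of the microscope's swing arm needs its retaining clip. Pick up the fork-ended tool and with its two tines push the split clip that lies waiting between the joint's guide rails along the plate onto the groove of the upright pin, until it snaps fully home; push the clip only with this tool. Then set the tool down flat on the table again, without dropping it.

Things in the scene. Friction and masses are not known exactly. Their poses are not given: they have to be found in the camera images.
- fork_tool: Tool lying flat: black handle 100 x 24 wide x 30 high, steel fork ahead of it. Origin: under the handle's middle; x to the fork, z up. Shank 14 wide to x 68, bar 42 wide at x 68-80, two tines 7 wide, 28 apart, to x 102; all steel 12 high, flush with the handle's underside. Up to 0.24 kg, balances at about x 12. Grip across the handle's middle from above, 50 N or more.
- clip: Steel split clip, 10 thick, flat on the plate between the rails. Origin: bore centre, underside; x to its open mouth (to the pin), z up. Back bar 56 wide, rear face at x -20; a tab 6 wide behind it to x -36 fits between the tines. Sprung arms to x 25, mouth flared to about 36; lips 14 apart snap over the neck. Slides freely, then takes about 4 to 10 N from 17 to 8 mm before home.
- pivot_block: Fixed white joint. Origin: pin axis at table level; x = push direction, z up. Plate 104 wide, top z 18, rear edge x -95. Steel pin: neck (the groove) 18 dia, z 18-32; head 26 dia to z 45. Rails z 18-28, inner faces y +-32 from x -60 to 12, splayed 30 deg behind to x -82. White arm, 37 high, goes on to x 190. Clip waits with its origin at x -46 to -36; home = origin on the pin axis (3 mm play), back bar's rear face at x -20.
- flat_tool: Look-alike, not to be used on the clip: the same black handle 100 x 24 x 30, but ahead of it a thin flat steel blade 30 wide, 4 high, to x 102, no gap. Origin under the handle's middle; x to the blade. It and the fork tool lie one on each side of the joint, either way round.
Things that resemble listed ones, but are neither listed nor needed, are in the scene too. What is shaped like the clip but purple or yellow is not meant. What is shaped like the fork_tool but green or pink is not meant.

How it is judged:
By the outcome, as a careful person would: the job done as asked, in the order asked, and still so for the second after the job is handed in, with the robot touching nothing.
It also fails if it takes over 48 s, if anything falls off the work surface, if the arm or the gripper's body presses on something with over 40 N, if the wrist force passes 120 N, or if a joint passes its speed limit or range.

## Working session

There is one attempt and no reset: what is moved stays moved. The work goes in short steps, each a Python script; the robot and the scene stay as the last script left them, time stands still between calls to the robot, and variables do not carry over. Pictures are saved under pics/ and viewed, about 8 in all and at most 12, crops included, and the job is handed in when it is done.

```bash
ls; mkdir -p pics; python3 - <<'E'
from station import arm,snapshot,camera_info
import cv2,numpy as np
for n in("scene","side"):
    cv2.imwrite(f"pics/{n}0.png",cv2.resize(snapshot(n),(800,600)))
    i=camera_info(n);print(n,i)
print(camera_info("wrist"));print(arm.read_tool_pos(),arm.read_eef_rot(),arm.read_time())
E
```

```text
pics
scene {'fx': 433.574096586851, 'fy': 433.574096586851, 'cx': 254.44277645505665, 'cy': 184.31316484960047, 'dist_coeffs': array([0.01925517, 0.        , 0.        , 0.        , 0.        ]), 'R': array([[-0.17064066,  0.98532329,  0.00444729],
       [ 0.57261985,  0.10283874, -0.81334538],
       [-0.8018655 , -0.13624319, -0.58176414]]), 't': array([ 0.01986672, -0.25238623,  1.57349786])}
side {'fx': 449.6964752938041, 'fy': 449.6964752938041, 'cx': 257.5796817592804, 'cy': 190.07609181732272, 'dist_coeffs': array([-0.16414987,  0.        ,  0.        ,  0.        ,  0.        ]), 'R': array([[-0.99432827, -0.10606259,  0.00787528],
       [-0.07834404,  0.68036414, -0.72867472],
       [ 0.07192707, -0.72515886, -0.68481467]]), 't': array([0.49131032, 0.01922981, 1.25432376])}
{'fx': 333.32378719615934, 'fy': 333.32378719615934, 'cx': 254.6497888975695, 'cy': 188.4968306223341, 'dist_coeffs': array([-0.00348478,  0.        ,  0.        ,  0.        ,  0.        ]), 'T_tool_cam': array([[ 2.66380672e-04, -3.17062861e-01,  9.48404487e-01,
        -6.99044426e-02],
       [ 9.99999863e-01, -3.43932496e-04, -3.95853100e-04,
        -6.50927046e-04],
       [ 4.51697439e-04,  9.48404462e-01,  3.17062725e-01,
        -8.22681872e-02],
       [ 0.00000000e+00,  0.00000000e+00,  0.00000000e+00,
         1.00000000e+00]])}
[ 0.27478329 -0.58847252  0.30286791] [-0.69011599 -0.15404227  0.69048884 -0.15243379] 0.1
```

View pics/scene0.png

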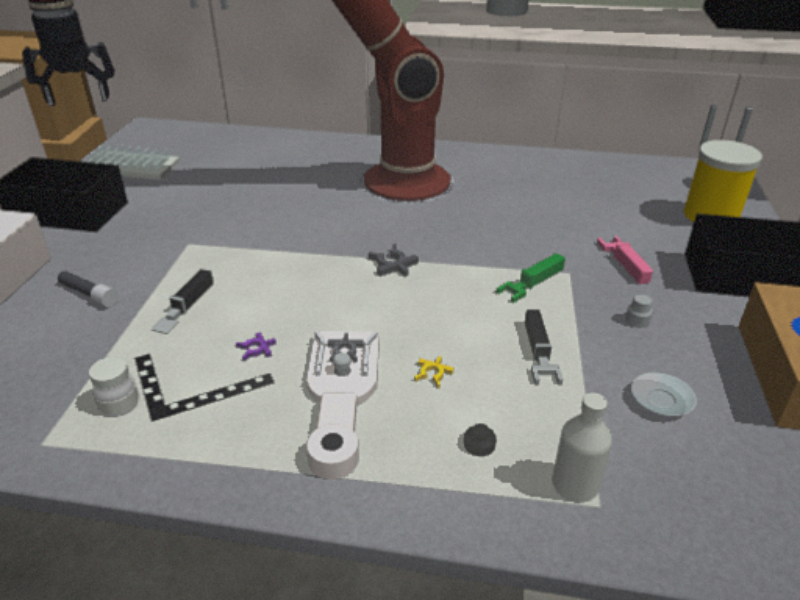

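View pics/side0.png

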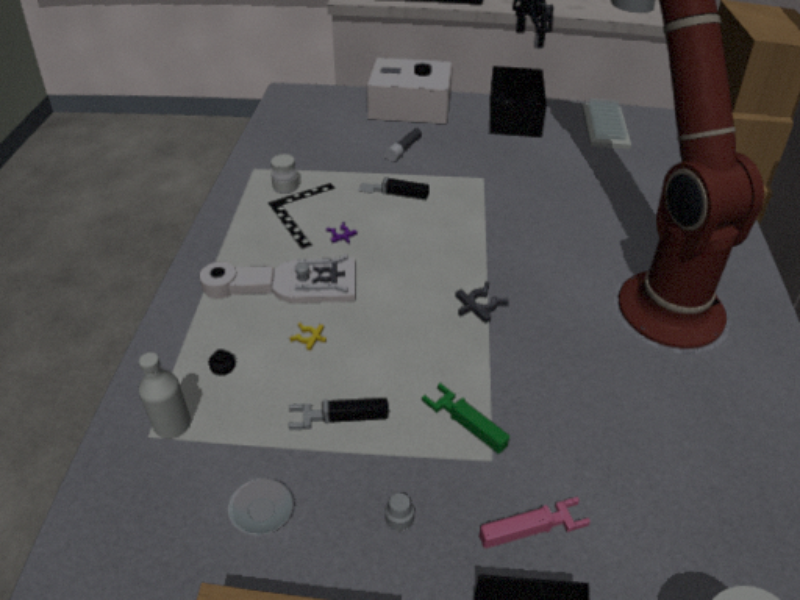

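Candidates (800x600 scene view): the black tool with a gapped steel fork at (540,345) is the fork_tool. The black tool with a blade at (190,292) is the flat_tool. The green (532,277) and pink (627,258) forks are decoys. The clip is the grey one between the rails at (345,345). The purple (257,346), yellow (434,371) and loose dark grey (393,260) ones are not meant.

```bash
cat > h.py <<'E'
from station import arm,snapshot,camera_info,ticket
import cv2,numpy as np
from scipy.spatial.transform import Rotation as R
def cam(name,pose=None):
    i=camera_info(name);K=np.array([[i['fx'],0,i['cx']],[0,i['fy'],i['cy']],[0,0,1]])
    if name=="wrist":
        p,q=pose;T=np.eye(4);T[:3,:3]=R.from_quat(q).as_matrix();T[:3,3]=p
        M=np.linalg.inv(T@i['T_tool_cam']);return K,i['dist_coeffs'],M[:3,:3],M[:3,3]
    return K,i['dist_coeffs'],np.array(i['R']),np.array(i['t'])
def unproj(c,px,z):
    K,d,Rm,t=c;px=np.atleast_2d(np.array(px,float))
    u=cv2.undistortPoints(px[:,None],K,d)[:,0];r=np.c_[u,np.ones(len(u))]@Rm;o=-Rm.T@t
    return o+r*((np.broadcast_to(z,len(u))-o[2])/r[:,2])[:,None]
def proj(c,X):
    K,d,Rm,t=c;return cv2.projectPoints(np.array(X,float).reshape(-1,1,3),cv2.Rodrigues(Rm)[0],t,K,d)[0][:,0]
def pose(): return np.array(arm.read_tool_pos()),np.array(arm.read_eef_rot())
def down(yaw):
    """tool x down, jaw (tool y) direction at yaw in world"""
    x=np.array([0,0,-1.]);y=np.array([np.cos(yaw),np.sin(yaw),0]);return R.from_matrix(np.c_[x,y,np.cross(x,y)]).as_quat()
E
python3 - <<'E'
from h import *
s=cam("scene");d=cam("side");k=.64
print("handle rear/front top",unproj(s,np.array([[537,313],[543,350]])*k,.03).round(3).tolist())
print("tines mid",unproj(s,np.array([[547,380]])*k,.006).round(3).tolist())
print("side: rear,front top",unproj(d,np.array([[388,402],[328,406]])*k,.03).round(3).tolist())
print("pin head",unproj(s,np.array([[342,357]])*k,.045).round(3),unproj(d,np.array([[302,268]])*k,.045).round(3))
print("plate rear edge corners",unproj(s,np.array([[317,332],[380,332]])*k,.018).round(3).tolist())
print("arm end",unproj(s,np.array([[333,441]])*k,.037).round(3))
print("clip",unproj(s,np.array([[345,345]])*k,.028).round(3))
q=arm.read_joint_positions();print(q, R.from_quat(arm.read_eef_rot()).as_matrix().round(2))
E
```

```text
handle rear/front top [[0.501, 0.299, 0.03], [0.594, 0.308, 0.03]]
tines mid [[0.634, 0.317, 0.006]]
side: rear,front top [[0.485, 0.293, 0.03], [0.574, 0.311, 0.03]]
pin head [[0.68  0.014 0.045]] [[0.674 0.021 0.045]]
plate rear edge corners [[0.599, -0.048, 0.018], [0.581, 0.052, 0.018]]
arm end [[0.833 0.039 0.037]]
clip [[0.633 0.007 0.028]]
[ 1.1074842   0.61579017 -0.01264965  1.42475916  0.00811234  1.10342853
 -0.04042119] [[-0.    0.42 -0.91]
 [ 0.   -0.91 -0.42]
 [-1.   -0.    0.  ]]
```

```bash
python3 - <<'E'
from h import *
for n,p,y in(("joint",[.60,.005,.22],.15),("tool",[.55,.302,.22],.15)):
    arm.movep(p,down(y+np.pi/2));arm.pause(.3)
    P=pose();im=snapshot("wrist");np.savez(f"{n}.npz",p=P[0],q=P[1]);cv2.imwrite(f"pics/{n}_raw.png",im);cv2.imwrite(f"pics/{n}1.png",cv2.resize(im,(800,600)))
    print(n,P,arm.read_time(),np.round(arm.read_joint_positions(),2),arm.read_ft_force())
E
```

```text
joint (array([0.60003472, 0.00463345, 0.21999461]), array([-0.05279011,  0.70513443,  0.05270394,  0.70513895])) 2.875 [ 0.39  0.74 -0.75  1.66  0.58  0.98  1.16] [-0.36245773 -0.7287951   0.49120783]
tool (array([0.55064902, 0.30081294, 0.2199379 ]), array([-0.05242016,  0.70514237,  0.05210385,  0.7052032 ])) 4.375 [-0.13  0.76 -0.72  1.58  0.57  1.02  0.7 ] [-0.07507747 -0.27294873  1.0341365 ]
```

View pics/joint1.png

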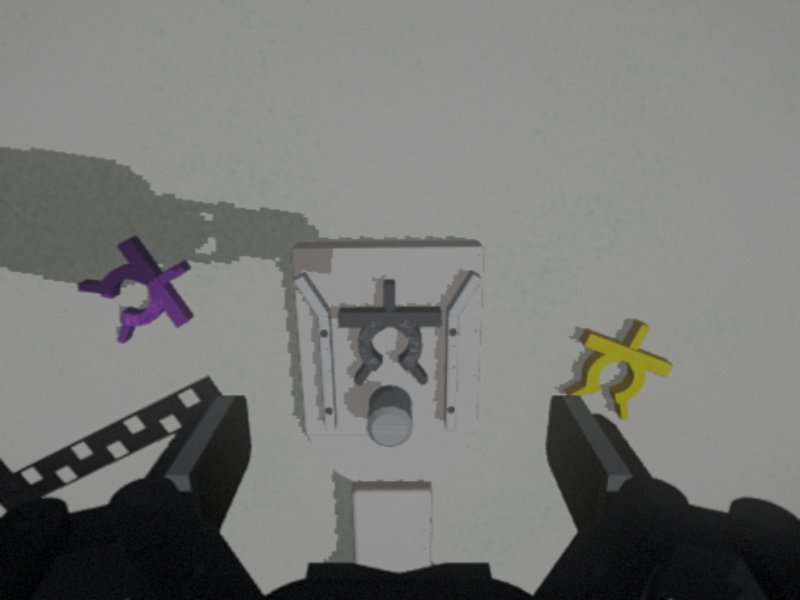

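View pics/tool1.png

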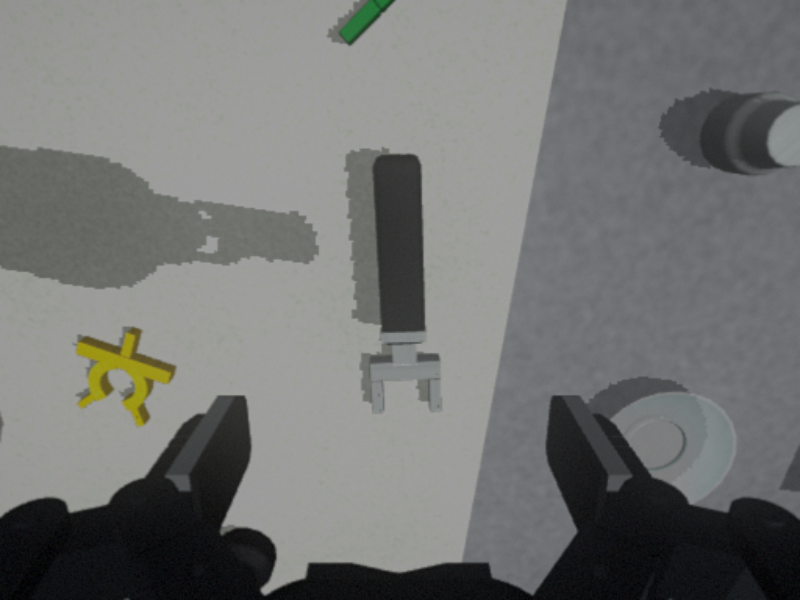

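The fork tool is the one under the gripper: handle (398,157)-(403,330), tine tips (377,411) and (435,411), with a clear gap. The joint picture shows the grey clip between the rails (back bar 340-440 at row 308, tab to row 282) and the pin head at (390,427).

```bash
python3 - <<'E'
from h import *
k=.64
def U(n,px,z):
    f=np.load(n+".npz");return unproj(cam("wrist",(f['p'],f['q'])),np.array(px)*k,z)[:,:2]
t=U("tool",[[397.5,157],[402.5,329]],.03);ti=U("tool",[[377,411],[435,411]],.012)
d=t[1]-t[0];print("handle",t.round(4),np.linalg.norm(d),np.arctan2(d[1],d[0]),"mid",t.mean(0))
m=ti.mean(0)-t.mean(0);print("tines",ti.round(4),np.linalg.norm(m),np.arctan2(m[1],m[0]))
pin=U("joint",[[390,427]],.045)[0];e=U("joint",[[294,247],[482,246]],.018);mid=e.mean(0)
w=e[0]-e[1];a=np.arctan2(w[1],w[0])
print("pin",pin,"edge",e.round(4),np.linalg.norm(w),"yaw edge",a,a-np.pi/2,a+np.pi/2,"yaw",np.arctan2(*(pin-mid)[::-1]),np.linalg.norm(pin-mid))
c=U("joint",[[340,308],[440,308],[390,282]],.028);print("clip rear",c.round(4),"tab",np.linalg.norm(c[2]-pin),"bar",np.linalg.norm(c[:2].mean(0)-pin))
r=U("joint",[[330,318],[336,428],[446,318],[446,428]],.028);print("rails",r.round(4),[np.arctan2(*(r[i+1]-r[i])[::-1]) for i in(0,2)])
E
python3 -c "
import cv2
for n,b in(('joint',(170,290,180,320)),):
  i=cv2.imread(f'pics/{n}_raw.png')[145:295,175:325];cv2.imwrite(f'pics/{n}_crop.png',cv2.resize(i,(600,600),interpolation=2))"
```

```text
handle [[0.487  0.2919]
 [0.5754 0.3078]] 0.08981830330113852 0.17724485994987185 mid [0.53116323 0.29985763]
tines [[0.6383 0.3018]
 [0.6331 0.3367]] 0.10630037116663942 0.18321859345939254
pin [0.67643288 0.01259619] edge [[ 0.5914 -0.052 ]
 [ 0.576   0.0473]] 0.10047210239525876 yaw edge -1.4166148499884044 -2.9874111767833007 0.1541814768064922 yaw 0.15951870860333323 0.09388978646854207
clip rear [[ 0.6185 -0.0231]
 [ 0.6106  0.0299]
 [ 0.6001  0.0013]] tab 0.0771300964607392 bar 0.06255847536417151
rails [[ 0.625  -0.0278]
 [ 0.6927 -0.017 ]
 [ 0.6158  0.0341]
 [ 0.6832  0.0462]] [np.float64(0.15799152808892317), np.float64(0.17847751657136166)]
```

View pics/joint_crop.png

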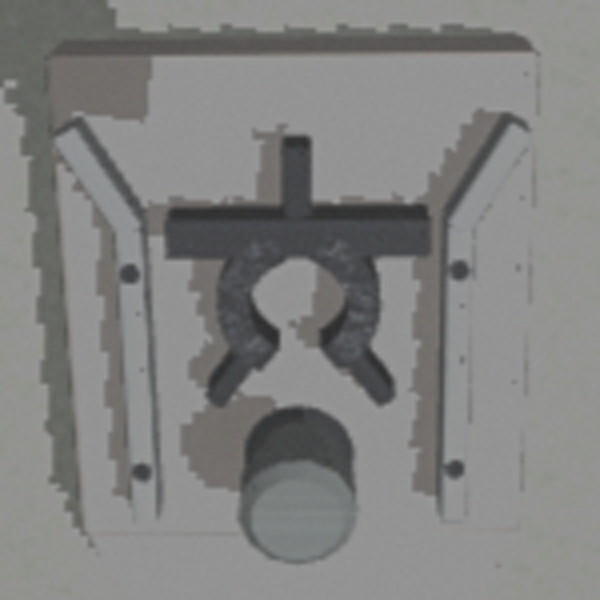

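The crop confirms the choice: a dark steel split clip, mouth toward the pin, centred in the rails, with its origin about 40 mm before home. The fork tool origin is (0.536, 0.301) at yaw 0.18. The joint pin is at (0.676, 0.0126) at yaw 0.16. Next I grasp.

```bash
python3 - <<'E'
from h import *
q=down(.18+np.pi/2);o=[.536,.3008]
arm.movep(o+[.14],q);arm.line_to(o+[.077],.1)
print(arm.read_ft_force());arm.move_gripper(0,80);arm.pause(.2)
p0=pose();np.savez("grasp.npz",p=p0[0],q=p0[1]);print(p0,arm.read_opening(),arm.read_ft_force())
arm.line_to(o+[.16],.15)
y=.16;d=np.array([np.cos(y),np.sin(y)]);s=np.array([.6764,.0126])-.187*d
arm.movep([*s,.16],down(y+np.pi/2));arm.pause(.3)
P=pose();im=snapshot("wrist");np.savez("held.npz",p=P[0],q=P[1]);cv2.imwrite("pics/held_raw.png",im);cv2.imwrite("pics/held.png",cv2.resize(im,(800,600),interpolation=2))
print(P,arm.read_opening(),arm.read_ft_force(),arm.read_wrist_torque(),arm.read_time())
E
```

```text
[-0.31859998  0.35037299 -0.32800008]
(array([0.53621125, 0.30092453, 0.0775305 ]), array([-0.06347662,  0.70399251,  0.06356888,  0.70450285])) 0.2665209575529733 [-0.34315251 -0.64097256  4.37201481]
(array([ 0.49207106, -0.01622383,  0.16005454]), array([-0.05693669,  0.70465458,  0.05722619,  0.70494348])) 0.2639586926386306 [-1.36885388 -0.74590428 -2.18187655] [-0.03927003  0.02303608 -0.0397901 ] 8.6333
```

View pics/held.png

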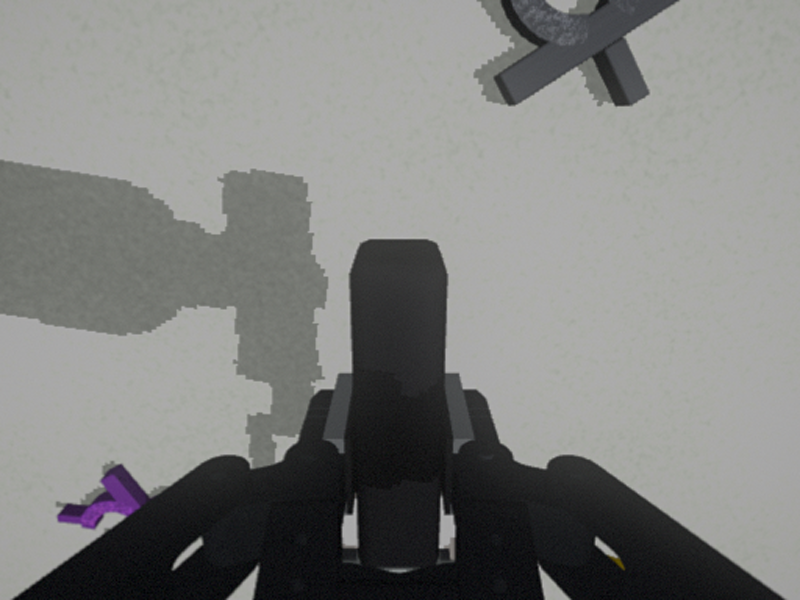

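The tool is held square: handle centred at column 398, parallel to the gripper axis. Next I descend behind the clip and check with both fixed cameras.

```bash
cat >> h.py <<'E'
Y=.16;D=np.array([np.cos(Y),np.sin(Y)]);PIN=np.array([.6764,.0126])
def at(s,z): return [*(PIN+s*D),z]     # tool origin s along push axis, TCP height z
def duo(name):
    a=snapshot("scene")[195:315,160:280];b=snapshot("side")[145:215,120:260]
    f=lambda i:cv2.resize(i,(400,400*i.shape[0]//i.shape[1]),interpolation=2)
    A,B=f(a),f(b);o=np.zeros((400,800,3),np.uint8);o[:A.shape[0],:400]=A;o[:B.shape[0],400:]=B;cv2.imwrite(f"pics/{name}.png",o)
E
python3 - <<'E'
from h import *
z=np.load("grasp.npz")['p'][2]+.0205
arm.line_to(at(-.187,z),.08);arm.pause(.3);print(pose()[0],at(-.187,z),arm.read_ft_force(),arm.read_time());duo("desc")
E
```

```text
[ 0.49194789 -0.01724064  0.09834554] [np.float64(0.4917884980087578), np.float64(-0.017192504636863996), np.float64(0.09803049868044757)] [-0.9991022   1.41644333 -1.84818683] 9.8583
```

View pics/desc.png

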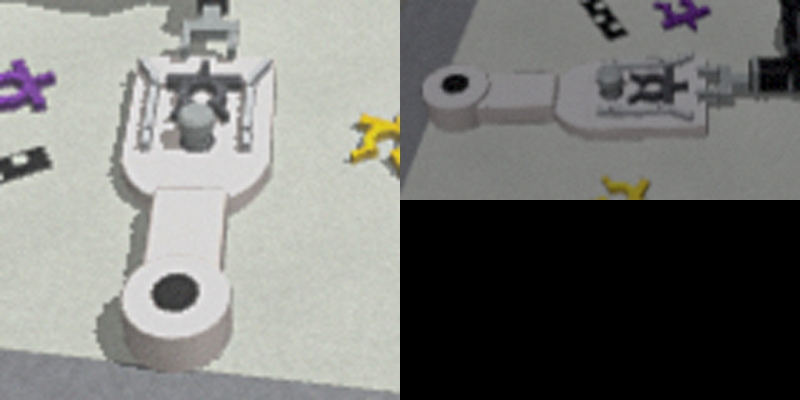

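The fork straddles the tab line behind the clip: tines at (185,45) and (233,48) in the scene crop, tab at about (207,65). Next I push with force watch.

```bash
python3 - <<'E'
from h import *
z=np.load("grasp.npz")['p'][2]+.0205
f0=np.array(arm.read_ft_force())
for s in [-.17,-.16,-.15,-.142,-.139,-.136,-.133,-.130,-.128,-.126,-.124,-.123,-.122,-.121,-.120]:
    arm.line_to(at(s,z),.05)
    f=np.array(arm.read_ft_force())-f0;p=pose()[0];a=-(f[:2]@D)
    print(s,"act",round((p[:2]-PIN)@D,4),"push",a.round(1),f.round(1),round(p[2],4))
    if a>25 or(s>-.1265 and a>12):break
print(arm.read_opening(),arm.read_time());duo("push")
E
```

```text
-0.17 act -0.1698 push 0.5 [-0.5 -0.   1. ] 0.0979
-0.16 act -0.1596 push 2.6 [-2.5 -0.6  0.6] 0.098
-0.15 act -0.1495 push 0.3 [-0.2 -0.5  0.6] 0.0981
-0.142 act -0.1415 push 0.0 [-0.   0.2  0.9] 0.0981
-0.139 act -0.1388 push 0.8 [-0.9  0.5  0.8] 0.098
-0.136 act -0.137 push 3.4 [-3.3 -1.   1.4] 0.0977
-0.133 act -0.136 push 8.0 [-7.9 -1.3  3.2] 0.0974
-0.13 act -0.1352 push 11.9 [-11.8  -2.    5.9] 0.097
-0.128 act -0.1326 push 9.0 [-9.  -1.1  4.7] 0.0971
-0.126 act -0.1259 push 1.5 [-1.7  0.9  1. ] 0.0979
-0.124 act -0.1226 push 1.1 [-1.1 -0.1  1.5] 0.0984
-0.123 act -0.1226 push 1.1 [-1.1 -0.1  1.9] 0.0982
-0.122 act -0.1219 push -0.2 [0.1 0.5 0.9] 0.098
-0.121 act -0.121 push 0.4 [-0.5  1.   0.5] 0.098
-0.12 act -0.1199 push 0.7 [-0.7 -0.1  1.3] 0.098
0.2657229326308188 14.2083
```

View pics/push.png

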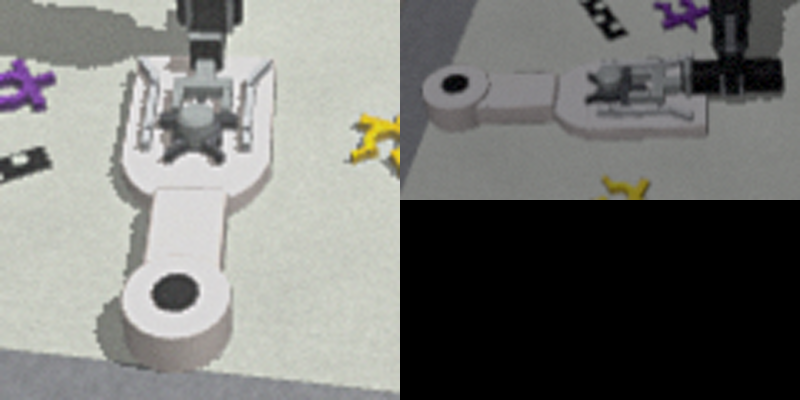

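The clip snapped (12 N peak, then free), and its arms are now past the pin. I press on gently until it bottoms out, to be sure it is fully home.

```bash
python3 - <<'E'
from h import *
z=np.load("grasp.npz")['p'][2]+.0205
for s in np.arange(-.119,-.111,.001):
    arm.line_to(at(s,z),.03);arm.pause(.1)
    f=np.array(arm.read_ft_force())-[-1,1.4,-1.8];p=pose()[0];a=-(f[:2]@D)
    print(round(s,4),round((p[:2]-PIN)@D,4),a.round(1))
    if a>7:break
print(arm.read_time())
arm.line_to(at(-.187,z),.1);arm.line_to(at(-.187,.17),.15);arm.pause(.2);print(arm.read_opening(),arm.read_time());duo("clipcheck")
E
```

```text
-0.119 -0.1189 -0.4
-0.118 -0.1185 1.2
-0.117 -0.1183 3.6
-0.116 -0.1182 6.3
-0.115 -0.118 7.7
16.0583
0.26293971530778076 17.7583
```

View pics/clipcheck.png

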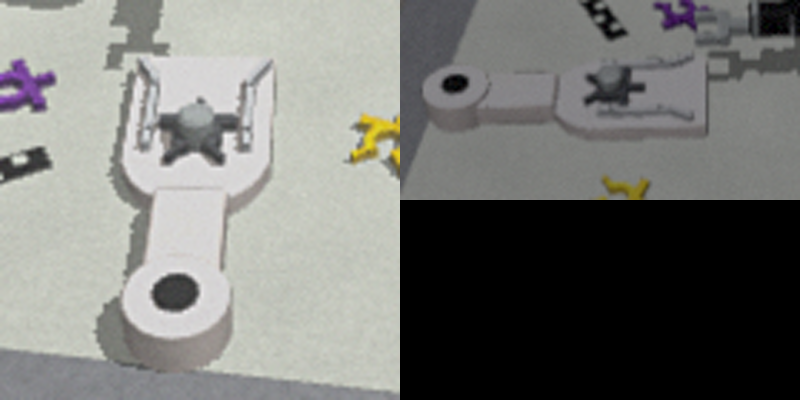

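The clip is seated around the pin with the head in its bore. Next I set the tool down in its old place.

```bash
python3 - <<'E'
from h import *
q=down(.18+np.pi/2);o=[.536,.3008]
arm.movep(o+[.16],q);arm.line_to(o+[.084],.1);arm.pause(.3);f0=arm.read_ft_force()[2]
for z in np.arange(.081,.0745,-.0008):
    arm.line_to(o+[z],.02);arm.pause(.1);f=arm.read_ft_force()[2]-f0;print(round(z,4),round(pose()[0][2],4),round(f,1))
    if f>3:break
arm.move_gripper(.4);arm.pause(.2);arm.move_gripper(1.0);print(arm.read_ft_force())
arm.line_to(o+[.2],.12);arm.movep([.5,.2,.3],q);arm.pause(.3)
print(arm.read_time(),arm.read_opening())
P=pose();im=snapshot("scene");side=snapshot("side")
cv2.imwrite("pics/end.png",np.hstack([cv2.resize(im[120:300,160:400],(400,300)),cv2.resize(side[110:290,100:340],(400,300))]))
E
```

```text
0.081 0.0809 -0.2
0.0802 0.0802 0.3
0.0794 0.0794 -0.4
0.0786 0.0786 -0.4
0.0778 0.0778 -1.3
0.077 0.0775 5.6
[ 0.3977675  -0.33831823 -0.48601504]
25.5833 1.0022584309746982
```

View pics/end.png

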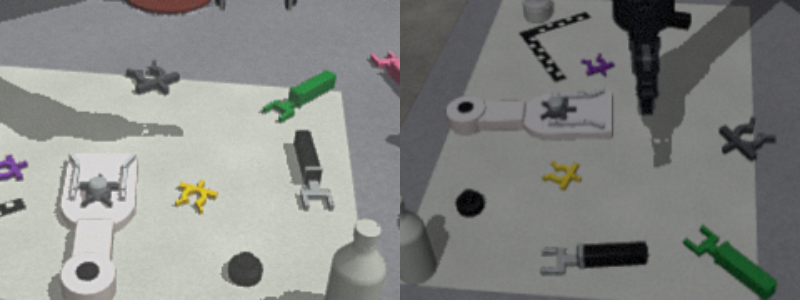

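The tool lies flat in its old place (scene crop (310,172)), the clip is on the pin (98,188), and the gripper is clear.

```bash
python3 -c "
from station import ticket;print(ticket.finish_job())"
```

```text
the job is handed in; nothing more can be done
None
```

The clip is snapped home on the pin, and the fork tool is back flat on the table where it came from. I handed the job in at about 26 s of the 48 s allowed.

- **Pushing the clip:** I pushed it only with the fork tool's tines. It snapped at a peak of about 12 N, slightly above the 4 to 10 N stated. It then slid freely and stopped firmly at about 8 N. That stop was about 4 mm past nominal home by my pin measurement. The 3 mm play and the roughly 2 mm calibration would account for that.
- **Setting the tool down:** I lowered it until it touched the table at about 6 N, then opened the gripper. There was no drop.
- **Last pictures:** The clip sits around the pin, the tool lies flat, nothing else appears to have moved, and the gripper was clear. No check failed.

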